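Lower a swinging soil core into the soaking pan

TASK

Take the hanging scale off the stand, with the soil core hanging from its hook in its cradle: lift it a little off the fork and draw it out through the stand's open front, where the spring clip lets go with a jerk. Bring the core over the middle of the round steel soaking pan, steady it there above the rim for a couple of seconds until the swing has died out, then lower it until the cradle's tray hangs about 20 mm off the pan's floor, keep it steady there for some four seconds and finish still holding it, hanging free and still, ready for the water to be poured in. Once out of the stand the load must not be set down or bump against anything, and the pan, and the jar and the tin between pan and stand, are to stay where they are.

Things in the scene. Friction and masses are not known exactly. Their poses are not given: they have to be found in the camera images.
- scale: Hanging scale: grey plastic box 34 (x) by 62 (y) by 50 mm high, small steel hook under it, 0.18 kg. Origin: the hook point, about which the load swings; the box spans 20 to 70 mm above it (thin loop to 86). Grip from above across its 34 mm, fingertips 25 mm or more above the origin. Parked upright on the stand's fork, origin 290 mm over the bench, axes as the stand's.
- cradle: The load: steel cradle with the soil core in its ring (orange cap), hung from the hook by a 12 mm rod; rigid, nominal 0.55 kg, free to tilt about x and y, almost undamped. Origin at the hook point, z up along the rod. Rod to 150 mm below it, then a stirrup 80 mm wide (y) round the core, down to the tray. Swings like a point pendulum 228 mm long, period 0.96 s.
- tray (a point): Centre of the underside of the cradle's round tray (80 mm diameter), 260 mm below the hook point when it hangs plumb.
- stand: Laboratory stand, fixed. Origin on the bench under the parked load; base plate 10 mm thick, x -45 to 115, y +-60 mm; post at x = 95 mm, 305 high. Open front towards its -x. Fork of two prongs, 30 mm clear between, tops 310 mm high, with end lips 6 mm high 29 mm in front: lift the scale 10 to 25 mm (more, and the stirrup meets the clip), then pull it out to -x.
- stand_clip (a point): The stand's spring clip, 200 mm above the bench on the load's axis. Two sprung noses hold the load's rod; it comes out only to the stand's -x, and lets go with a jerk when the scale is 25 to 65 mm out and the load 0.2 to 0.45 rad off plumb, so that it then swings by about as much, for a minute if nobody damps it.
- pan: Round soaking pan of plain steel, open on top, 176 mm over its rim, inside diameter 154 mm at the floor and 164 mm at the rim, 51 mm high, 0.9 kg, loose. Origin at the centre of its underside.
- pan_floor (a point): Centre of the pan's inner floor, 4 mm above the bench; the rim is 47 mm higher.
- jar_a: Sample jar with an orange screw lid, 61 mm diameter, 73 mm high, on the bench behind the gap between pan and stand; origin at the centre of its underside.
- tin: Flat aluminium moisture tin, 71 mm diameter, 37 mm high, between pan and stand; origin at the centre of its underside.
There are look-alikes about, which are no part of the job. What is shaped like the pan but green or pink is not meant.

How it is judged (in metres and radians):
On the way, in this order (a step that is already met when the one before it is completed fails the run):
1. the load is out of the clip and hangs clear of the stand (horizontal distance between cradle and stand_clip above 0.1 m and contact force between cradle and stand below 0.2 N), for 0.2 s.
2. the tray hangs steady over the middle of the pan, above the rim (horizontal distance between tray and pan_floor below 0.025 m and z of tray in the frame of pan_floor above 0.049 m and angular speed of cradle below 0.45 rad/s), for 1.5 s.
3. the tray hangs still in the pan, off its floor and clear of its wall (horizontal distance between tray and pan_floor below 0.022 m and z of tray in the frame of pan_floor between 0.006 and 0.034 m and angle between cradle's own z axis and vertical below 0.1 rad and angular speed of cradle below 0.45 rad/s), for 3 s.
At the end, for the whole second after the job is handed in: the scale is held in the gripper and the tray hangs free in the pan: 5 to 36 mm off its floor, within 25 mm of its middle, load within 0.1 rad of plumb and turning slower than 0.45 rad/s, not touching the pan (horizontal distance between tray and pan_floor below 0.025 m and z of tray in the frame of pan_floor between 0.005 and 0.036 m and angle between cradle's own z axis and vertical below 0.1 rad and angular speed of cradle below 0.45 rad/s and contact force between cradle and pan below 0.2 N and contact force between scale and stand below 0.2 N and contact force between scale and the fingers above 3 N); the arm keeps its last pose, push and grip.
It fails at once if the load, once out of the stand, bumps against anything (contact force between cradle and anything else above 1 N and horizontal distance between cradle and stand_clip above 0.12 m).
It fails at once if the load is set down on the bench or on the stand's foot (height (world z) of tray below 0.018 m and horizontal distance between tray and pan_floor above 0.08 m).
It fails at once if the pan is shoved (distance of pan from where it was at the start of the episode above 0.02 m).
It fails at once if the jar or the tin between pan and stand is disturbed (distance of any of jar_a, tin from where it was at the start of the episode above 0.02 m).
It also fails if it takes over 64 s, if anything falls off the work surface, if the arm or the gripper's body presses on something with over 40 N, if the wrist force passes 120 N, or if a joint passes its speed limit or range.

ROBOT

A 6-joint arm with a two-finger parallel gripper is mounted at the origin on the work surface. World frame = base frame: x ahead of the robot, y to its left, z up, the work surface at z = 0. Lengths are in mm, angles in rad, forces in N, time in s.
With the tool pointing down it reaches from about 350 to 775 mm from the base axis. Payload 5.5 kg.
Tool frame: the origin (TCP) lies midway between the tips of the shut fingers; the grasp point (between the pads) lies 19 mm behind it; z points along the fingers, y is the line along which they close (so a half turn about z gives the same grasp; the last joint's range is limited). The gripper opens to 85 mm and grips with 20 to 120 N. Pads are 22 mm wide; open, the fingers measure 114 mm over their backs; the gripper's body (76 mm by 85 mm) begins 54 mm behind the grasp point. The pads swing forward as they close: fully open they stand 13 mm farther back than shut.
Start: joints at [-1.346, 0.313, 0.046, 1.304, 0, 1.431], TCP at [205.137, -537.21, 196.223] pointing down, gripper open.
Joint ranges: [-2.76, 2.76], [-0.86, 1.69], [-1.03, 1.26], [-2.2, 2.34], [-1.47, 1.5], [-3.14, 3.14]. Speed limits (rad/s): [2.57, 2.57, 3.14, 3.14, 3.14, 3.14].

INTERFACE

Orientations are given as a rotation vector (axis times angle).
In Python, from station import robot, claw, kinematics, viewer, finish_job gives the robot as it stands. Calls block until the motion is done:
- robot.move_ptp(position, orientation): joint-space move of the TCP to a pose.
- robot.move_linear(position, rotation=None, vel=150): straight line of the TCP; rotation=None keeps the orientation; vel is the mean speed in mm/s.
- robot.movej(angles): joint-space move.
- claw.grip(opening, f_grip=None): opening from 0.0 (shut) to 1.0 (fully open); f_grip is the grip in N (None keeps the last); returns when the fingers have stopped.
- robot.dwell(seconds).
- kinematics.inverse_kinematics(position, orientation): joint angles nearest the present ones, or None.
- viewer.grab_frame(name): name is "scene" or "side" or "wrist"; returns the picture (400x640x3 uint8, blue, green, red); there is no depth.
- viewer.camera_model(name): a dict with "vfov" (degrees; the focal length in pixels is half the picture's height over the tangent of half this angle, whatever the lens; pixels are square), "cx", "cy" (the principal point, pixels), "rvec" (rotation vector, rad) and "tvec" (3), from world to camera coordinates, as OpenCV has them; the wrist camera has in their place "T_tool_cam" (4x4, takes a point from camera to tool coordinates, whose origin is the TCP and whose axes are the flange's). Camera axes: x right, y down, z forward; pixel columns grow to the right and rows downward; lengths in mm; the calibration is good to about 2 mm. A picture is of the moment at which its call begins: read the wrist's pose just before it. camera_model takes no time and is no camera call.
A pose or a line that the arm cannot do raises robot.PlanningError and nothing moves.
- finish_job(): hands the job in; it is judged then, once.
Readings, each from a call of its own:
- robot.get_clock(): time.
- robot.get_joint_pos(): joint angles.
- robot.get_dq(): joint speeds.
- robot.get_joint_efforts(): joint torques, N m.
- robot.get_position(): TCP position.
- robot.get_ee_rot(): TCP orientation.
- robot.get_wrist_force(): force on the tool from outside, world axes, zero at the start.
- robot.get_ft_torque(): the same for the moment, N m.
- robot.get_width(): opening from 0.0 (shut) to 1.0 (fully open).
- robot.get_finger_force(): force on a finger pad.
Only numpy, scipy, OpenCV 4.12 (cv2) and the standard library are available. Lean on these libraries where they do the work, as an engineer would, in place of code of your own. Each camera call takes 0.05 s, during which the arm holds its last target. There are 200 camera calls.

## Working session

There is one attempt and no reset: what is moved stays moved. The work goes in short steps, each a Python script; the robot and the scene stay as the last script left them, time stands still between calls to the robot, and variables do not carry over. Pictures are saved under pics/ and viewed, at most 10 in all, crops included, and the job is handed in when it is done.

```bash
ls; mkdir -p pics
python3 - <<'E'
from station import robot, claw, kinematics, viewer
import cv2
for n in("scene","side"):
    cv2.imwrite(f"pics/{n}0.png",viewer.grab_frame(n)); print(n,viewer.camera_model(n))
print(viewer.camera_model("wrist"),robot.get_clock(),robot.get_ee_rot())
E
```

```text
pics
scene {'vfov': 46.63760363594883, 'cx': 316.51446136185166, 'cy': 190.2158618557035, 'rvec': array([ 2.17486283,  0.66494758, -0.30494371]), 'tvec': array([-442.1126634 ,  -32.84300008, 1483.66286042])}
side {'vfov': 43.346412164457064, 'cx': 320.1070834958732, 'cy': 193.51612941297438, 'rvec': array([ 0.22566971, -2.90081694,  1.06940533]), 'tvec': array([ 520.49226134,  175.17351802, 1312.62273457])}
{'vfov': 58.91629696307814, 'cx': 320.85855977338025, 'cy': 198.0705081852978, 'T_tool_cam': array([[ 5.85423508e-04, -9.55994078e-01, -2.93385378e-01,
         7.51144503e+01],
       [ 9.99999812e-01,  5.06079178e-04,  3.46352300e-04,
         5.06481973e-01],
       [-1.82634517e-04, -2.93385525e-01,  9.55994195e-01,
        -1.76826776e+02],
       [ 0.00000000e+00,  0.00000000e+00,  0.00000000e+00,
         1.00000000e+00]])} 0.1 [-3.08791798e+00 -5.69508619e-01  1.44077059e-04]
```

View pics/scene0.png

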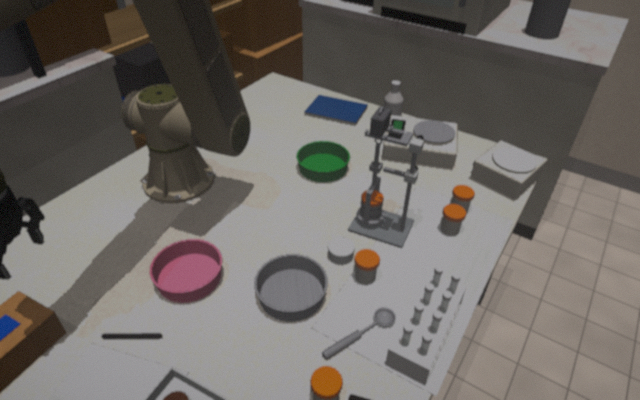

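View pics/side0.png

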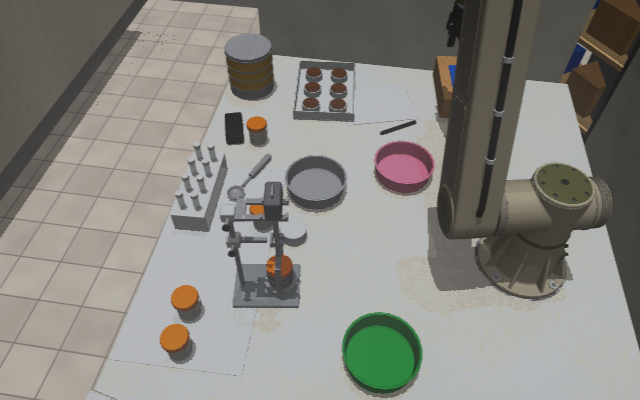

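The scene picture shows the grey pan at (291,287), the stand base at (381,225), the scale at (380,122), the tin at (341,248) and the jar at (367,263). In the side picture the pan is at (316,181), the scale at (273,200), the tin at (293,231) and the base at (268,285). Next I'll get rough positions and a zoom of the stand.

```bash
cat > h.py <<'E'
import numpy as np, cv2
from scipy.spatial.transform import Rotation as R
from station import robot, claw, kinematics, viewer
def cam(n, pose=None):
    m=viewer.camera_model(n); f=200/np.tan(np.radians(m["vfov"])/2)
    K=np.array([[f,0,m["cx"]],[0,f,m["cy"]],[0,0,1]])
    if "rvec" in m: Rm=cv2.Rodrigues(m["rvec"])[0]; t=m["tvec"]
    else:
        p,r=pose; T=np.eye(4); T[:3,:3]=R.from_rotvec(r).as_matrix(); T[:3,3]=p
        W=np.linalg.inv(T@m["T_tool_cam"]); Rm=W[:3,:3]; t=W[:3,3]
    return K,Rm,t
def ray(c,uv):
    K,Rm,t=c; d=Rm.T@np.linalg.inv(K)@[*uv,1]; return -Rm.T@t,d/np.linalg.norm(d)
def onz(c,uv,z):
    o,d=ray(c,uv); return o+d*(z-o[2])/d[2]
def tri(c1,u1,c2,u2):
    (o1,d1),(o2,d2)=ray(c1,u1),ray(c2,u2)
    s=np.linalg.lstsq(np.c_[d1,-d2],o2-o1,rcond=None)[0]
    a,b=o1+d1*s[0],o2+d2*s[1]; return (a+b)/2,np.linalg.norm(a-b)
def proj(c,X):
    K,Rm,t=c; x=K@(Rm@np.asarray(X,float)+t); return x[:2]/x[2]
E
python3 - <<'E'
from h import *
np.set_printoptions(precision=1,suppress=True)
S,D=cam("scene"),cam("side")
for n,a,b in [("pan",(291,287),(316,181)),("tin",(341,248),(293,231)),("scale",(380,122),(273,200)),("cap",(372,199),(280,266)),("jar",(367,259),(259,211))]:
    print(n,*tri(S,a,D,b))
s=cv2.imread("pics/scene0.png"); d=cv2.imread("pics/side0.png")
a=cv2.resize(s[95:245,330:430],None,fx=4,fy=4,interpolation=cv2.INTER_CUBIC)
b=cv2.resize(d[170:320,210:310],None,fx=4,fy=4,interpolation=cv2.INTER_CUBIC)
cv2.imwrite("pics/z.png",np.hstack([a,b]))
E
```

```text
pan [ 565.5 -164.1   28.4] 3.5364715689002173
tin [597.4  17.4  24.4] 0.8693412497257512
scale [600.1 169.6 333.8] 1.2270045337074171
cap [599.7 169.4  88.9] 4.123891906810902
jar [689.7  -7.8  60.8] 4.941181701851786
```

View pics/z.png

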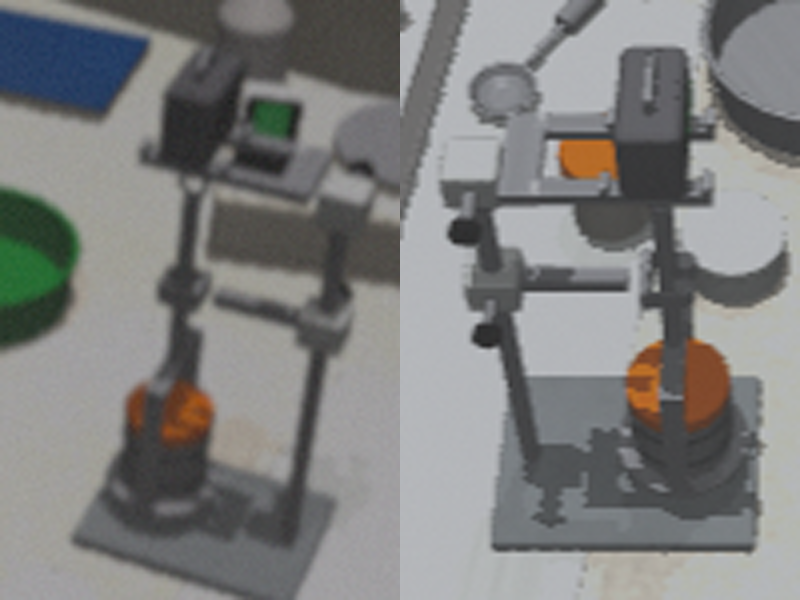

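The crops show the stand with its front towards the robot (about world -x). The box is held over the prongs, and the base corners at side (233,305), (299,305), (300,264) and (236,264) give the yaw.

Run:
```python
from h import *
np.set_printoptions(precision=1,suppress=True)
S,D=cam("scene"),cam("side")
for uv in [(233,305),(298.8,305),(300,264.5),(236,264.5)]: print("side base",onz(D,uv,10))
for uv in [(348,230),(363,205),(414,217.5),(403,244)]: print("scene base",onz(S,uv,10))
print("green",onz(D,(382,347),45),onz(S,(323,157),45))
# box top: scene crop corners (183,62),(222,100)... side crop
for uv in [(210+222/4,170+47/4),(210+285/4,170+47/4),(210+288/4,170+118/4),(210+217/4,170+118/4)]: print("box top side",onz(D,uv,360))
for n,c in(("scene",S),("side",D)):
    im=cv2.imread(f"pics/{n}0.png"); h=cv2.cvtColor(im,cv2.COLOR_BGR2HSV)
    m=cv2.inRange(h,(45,120,40),(80,255,255)); k,l,st,ce=cv2.connectedComponentsWithStats(m); i=1+st[1:,4].argmax(); print(n,"greenmask",st[i],onz(c,ce[i],25))
# feasible yaw
for y in np.radians([0,90,180,270,-30,30]):
    for p in [(600,170,320),(600,170,450),(430,170,440),(565,-164,310),(565,-164,440)]:
        r=(R.from_euler('z',y)*R.from_rotvec([np.pi,0,0])).as_rotvec(); q=kinematics.inverse_kinematics(p,r); print(np.degrees(y).round(),p,None if q is None else np.round(q,2))
```

```text
side base [701.  245.7  10. ]
side base [544.9 221.   10. ]
side base [562.2 108.   10. ]
side base [723.3 133.7  10. ]
scene base [571.3  99.6  10. ]
scene base [553.6 216.3  10. ]
scene base [702.5 251.4  10. ]
scene base [722.4 136.8  10. ]
green [341.7 311.2  45. ] [346.7 314.2  45. ]
box top side [618.  146.6 360. ]
box top side [587.1 141.6 360. ]
box top side [576.5 186.3 360. ]
box top side [610.3 191.8 360. ]
scene greenmask [299 152  48  20 662] [346.8 312.5  25. ]
side greenmask [ 342  313   80   77 3851] [342.  322.4  25. ]
0.0 (600, 170, 320) [ 0.1  0.4  0.5  1.7  0.  -3. ]
0.0 (600, 170, 450) None
0.0 (430, 170, 440) [ 0.2  0.1  0.4  1.9  0.  -2.9]
0.0 (565, -164, 310) [-0.4  0.3  0.4  1.6  0.   2.7]
0.0 (565, -164, 440) [-0.4  0.5  0.9  2.   0.   2.7]
90.0 (600, 170, 320) [0.1 0.4 0.5 1.7 0.  1.7]
90.0 (600, 170, 450) None
90.0 (430, 170, 440) [0.2 0.1 0.4 1.9 0.  1.8]
90.0 (565, -164, 310) [-0.4  0.3  0.4  1.6  0.   1.1]
90.0 (565, -164, 440) [-0.4  0.5  0.9  2.   0.   1.1]
180.0 (600, 170, 320) [0.1 0.4 0.5 1.7 0.  0.1]
180.0 (600, 170, 450) None
180.0 (430, 170, 440
[... 155 characters left out ...]
320) [ 0.1  0.4  0.5  1.7  0.  -1.4]
270.0 (600, 170, 450) None
270.0 (430, 170, 440) [ 0.2  0.1  0.4  1.9  0.  -1.4]
270.0 (565, -164, 310) [-0.4  0.3  0.4  1.6  0.  -2. ]
270.0 (565, -164, 440) [-0.4  0.5  0.9  2.   0.  -2. ]
-30.0 (600, 170, 320) [ 0.1  0.4  0.5  1.7  0.  -2.5]
-30.0 (600, 170, 450) None
-30.0 (430, 170, 440) [ 0.2  0.1  0.4  1.9  0.  -2.4]
-30.0 (565, -164, 310) [-0.4  0.3  0.4  1.6  0.  -3. ]
-30.0 (565, -164, 440) [-0.4  0.5  0.9  2.   0.  -3. ]
30.0 (600, 170, 320) [0.1 0.4 0.5 1.7 0.  2.8]
30.0 (600, 170, 450) None
30.0 (430, 170, 440) [0.2 0.1 0.4 1.9 0.  2.8]
30.0 (565, -164, 310) [-0.4  0.3  0.4  1.6  0.   2.2]
30.0 (565, -164, 440) [-0.4  0.5  0.9  2.   0.   2.2]
```

```bash
cat >> h.py <<'E'
YAW=np.radians(9)
def rot(a=YAW): return (R.from_euler('z',a+np.pi/2)*R.from_rotvec([np.pi,0,0])).as_rotvec()
def wpic(fn):
    pose=(robot.get_position(),robot.get_ee_rot()); im=viewer.grab_frame("wrist"); cv2.imwrite(fn,im); return im,cam("wrist",pose)
E
python3 - <<'E'
from h import *
np.set_printoptions(precision=2,suppress=True)
for p in [(600,170,z) for z in (380,395,410,425)]+[(432,143,z) for z in(320,380,420)]: print(p,kinematics.inverse_kinematics(p,rot()))
robot.move_ptp((554,-94,300),rot()); robot.dwell(.3)
im,c=wpic("pics/wpan.png"); np.savez("wpan",K=c[0],R=c[1],t=c[2])
robot.move_ptp((520,20,400),rot())
for k,p in enumerate([(560,165,400),(598,170,398)]):
    try: robot.move_linear(p,vel=120)
    except robot.PlanningError as e: print(p,e); continue
    robot.dwell(.3); im,c=wpic(f"pics/wsc{k}.png"); np.savez(f"wsc{k}",K=c[0],R=c[1],t=c[2])
print(robot.get_position(),robot.get_clock())
ims=[cv2.imread(f"pics/{n}.png") for n in("wpan","wsc0","wsc1")]
cv2.imwrite("pics/m.png",np.vstack([cv2.resize(i,(400,250)) if 0 else i for i in ims[:1]]))
try: cv2.imwrite("pics/m2.png",cv2.resize(np.hstack([i[:,120:520] for i in ims[1:]]),(800,400)))
except Exception as e: print(e)
E
```

```text
(600, 170, 380) [0.15 0.48 0.75 1.84 0.   1.56]
(600, 170, 395) [0.15 0.5  0.82 1.89 0.   1.56]
(600, 170, 410) [0.15 0.52 0.9  1.95 0.   1.56]
(600, 170, 425) [0.15 0.55 1.   2.02 0.   1.56]
(432, 143, 320) [0.14 0.07 0.05 1.55 0.   1.56]
(432, 143, 380) [0.14 0.09 0.22 1.7  0.   1.56]
(432, 143, 420) [0.14 0.12 0.35 1.8  0.   1.56]
[597.54 170.03 398.62] 5.7417
```

View pics/m.png

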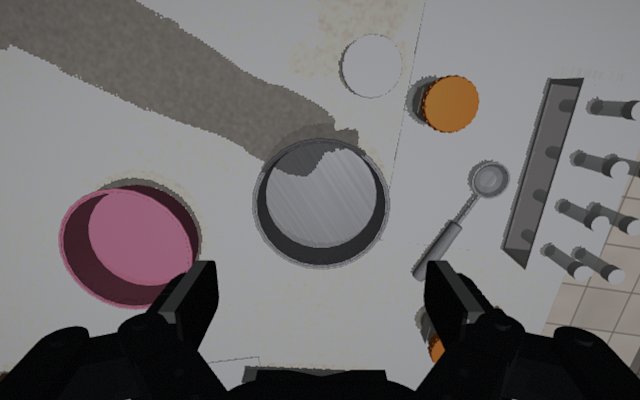

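View pics/m2.png

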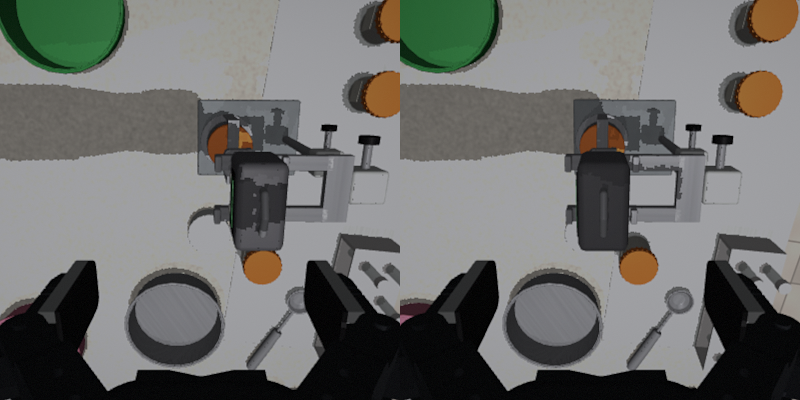

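The wrist pan view shows the grey pan's rim spanning u 253–389 and v 138–268. The scale views show the box top with its loop at about (384,213) in the first and (324,208) in the second, the box corners at (298–348, 155–249), and no obstacle beside it.

Run:
```python
from h import *
np.set_printoptions(precision=1,suppress=True)
L=lambda n:(lambda z:(z["K"],z["R"],z["t"]))(np.load(n+".npz"))
P,A,B=L("wpan"),L("wsc0"),L("wsc1")
# pan rim: points cast on z=51, circle check
pts=np.array([onz(P,u,51)[:2] for u in [(253,203),(389,203),(321,138),(321,268)]]); print("rim",pts, "c",(pts[0]+pts[1])/2,(pts[2]+pts[3])/2, np.linalg.norm(pts[0]-pts[1]),np.linalg.norm(pts[2]-pts[3]))
S,D=cam("scene"),cam("side")
g=cv2.cvtColor(cv2.imread("pics/wpan.png"),cv2.COLOR_BGR2GRAY)
# inner floor ellipse (bright), cast on z=4
m=np.zeros_like(g); cv2.circle(m,(321,203),66,255,-1)
f=((g>110)&(m>0)).astype(np.uint8); print("floor px",np.argwhere(f).min(0),np.argwhere(f).max(0))
# dark wall outline
d=((g<75)&(cv2.dilate(m,np.ones((9,9)))>0)).astype(np.uint8); k,l,st,ce=cv2.connectedComponentsWithStats(d); i=1+st[1:,4].argmax(); print("dark",st[i])
print("loop",*tri(A,(384,213),B,(324,208)))
for n,c,x in(("A",A,[(357,157),(408,157),(408,248),(357,250)]),("B",B,[(298,157),(348,155),(348,247),(298,250)])):
    q=np.array([onz(c,u,360) for u in x]); print(n,q[:,:2],q.mean(0))
print("base B",[onz(B,u,10)[:2] for u in [(294,100),(395,100)]],"base A",[onz(A,u,10)[:2] for u in [(318,100),(420,99),(318,175)]])
for n in("wsc0","wsc1"):
    im=cv2.imread(f"pics/{n}.png"); 
z=[cv2.resize(cv2.imread(f"pics/{n}.png")[130:270,a:a+130],None,fx=3,fy=4) for n,a in(("wsc0",315),("wsc1",260))]
cv2.imwrite("pics/m3.png",np.hstack(z))
```

```text
rim [[ 479.5 -170. ]
 [ 649.2 -143.2]
 [ 551.6  -76. ]
 [ 578.6 -247. ]] c [ 564.3 -156.6] [ 565.1 -161.5] 171.80521429829622 173.11642223702643
floor px [148 255] [269 385]
dark [ 257  138  128  127 4479]
loop [599.3 172.6 366.9] 3.1345687082439544
A [[577.1 202.1]
 [608.3 207.1]
 [622.3 146.9]
 [588.8 140.1]] [599.1 174.1 360. ]
B [[578.6 202.1]
 [608.7 208.2]
 [619.8 147.4]
 [587.2 140.1]] [598.6 174.4 360. ]
base B [array([548.4, 221.5]), array([702. , 245.9])] base A [array([547.2, 221.8]), array([702.4, 247.9]), array([565.5, 104.5])]
```

View pics/m3.png

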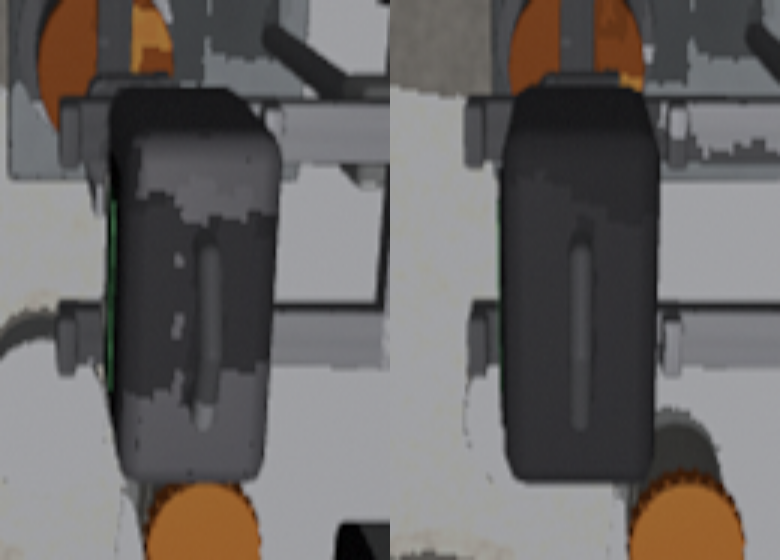

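The zoom confirms the box is about 34 by 62 mm, with the loop centre at px (384,214) and (324,213). So the scale is at about (599,171) with yaw 9°, and the pan is at about (565,-160.5). I'll grasp now.

Run:
```python
from h import *
np.set_printoptions(precision=2,suppress=True)
claw.grip(1.0)
robot.move_linear((599,171,398),rot(),vel=60)
robot.move_linear((599,171,319),vel=60)
print("pre",robot.get_wrist_force())
claw.grip(0.0,70); robot.dwell(.2)
print("w",robot.get_width(),robot.get_finger_force(),robot.get_wrist_force())
if .3<robot.get_width()<.5:
    robot.move_linear((599,171,335),vel=25); robot.dwell(.3)
    print(robot.get_position(),robot.get_wrist_force(),robot.get_ft_torque(),robot.get_width())
print(robot.get_clock())
a=viewer.grab_frame("side");b,_=wpic("pics/wg.png")
cv2.imwrite("pics/g.png",np.hstack([cv2.resize(a[120:320,180:340],(320,400)),cv2.resize(b,(480,400))]))
```

```text
pre [-0.48  1.34  0.47]
w 0.36343451448752506 69.7617244720459 [-1.45  0.04  3.91]
[598.93 171.01 334.93] [-0.15 -0.86 -6.97] [0.01 0.02 0.02] 0.3642473691913583
9.5167
```

View pics/g.png

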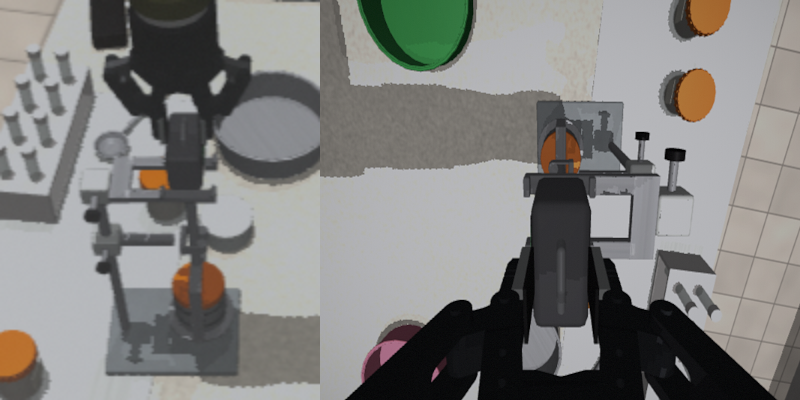

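The box is held squarely, with the noses of the fork below it, and the wrist carries 7 N. Next: pull it out, lift, carry it towards the pan and fit the swing.

```bash
cat >> h.py <<'E'
from scipy.optimize import least_squares
import json
PER=0.96
def swing(T=1.5, dt=0.02):
    """sample wrist force, fit F = c + Re(Z e^{iwt}); Z in N (x,y complex), t absolute"""
    t,F=[],[]; t0=robot.get_clock()
    while robot.get_clock()-t0<T:
        t.append(robot.get_clock()); F.append(robot.get_wrist_force()); robot.dwell(dt)
    t=np.array(t); F=np.array(F); w=2*np.pi/PER
    A=np.c_[np.cos(w*t),-np.sin(w*t),np.ones_like(t)]
    X=np.linalg.lstsq(A,F[:,:2],rcond=None)[0]; res=(F[:,:2]-A@X).std(0)
    Z=X[0]+1j*X[1]
    mm=228/(0.55*9.81)  # N -> mm of the 228 mm bob
    print(f"t={t[-1]:.2f} |Z|mm={np.abs(Z)*mm} arg={np.angle(Z*np.exp(1j*w*t[-1]))} off={X[2]} Fz={F[:,2].mean():.2f} noise={res} n={len(t)}")
    return Z*mm,t,F
E
python3 - <<'E'
from h import *
np.set_printoptions(precision=2,suppress=True)
u=np.array([np.cos(YAW),np.sin(YAW)])
p=np.array([599,171])-200*u
robot.move_linear((*p,335),vel=150); print(robot.get_clock(),robot.get_wrist_force())
robot.move_linear((*p,384),vel=80); print(robot.get_clock())
robot.move_linear((470,-150,384),vel=150); print(robot.get_clock(),robot.get_width(),robot.get_position())
Z,t,F=swing(2.0)
np.savez("sw0",Z=Z,t=t,F=F)
im=viewer.grab_frame("side"); cv2.imwrite("pics/s1.png",im)
E
```

```text
11.1 [ 1.56  0.45 -7.25]
11.8667
14.0 0.3643779107337475 [ 470.69 -149.27  384.16]
t=15.98 |Z|mm=[94.52 30.34] arg=[-0.53 -0.77] off=[-0.02 -0.05] Fz=-7.37 noise=[0.59 0.49] n=120
```

View pics/s1.png

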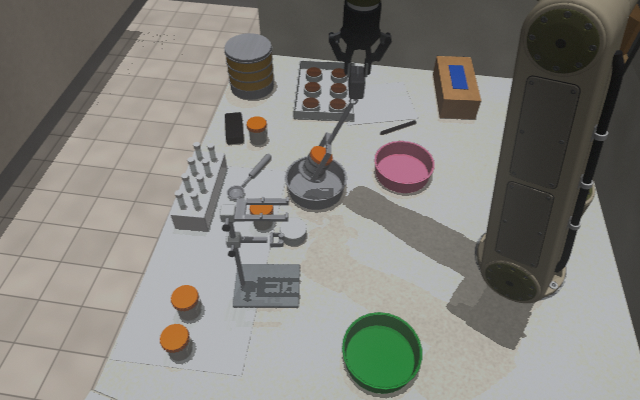

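The load hangs free, swinging along about x, some 0.4 rad, now above the region beside the pan (load at (320,160), gripper at (358,60)). Cancel it with a quick pivot shift timed on the swing extreme.

```bash
cat >> h.py <<'E'
def bfac(T,per=PER):
    """|residual|/d of a min-jerk shift of duration T"""
    w=2*np.pi/per; s=np.linspace(0,1,2001); v=30*s**2*(1-s)**2
    return np.trapezoid(v*np.cos(w*T*(s-.5)),s)
def cancel(Z,T=0.45,lag=0.05,gain=1.0,per=PER,sign=None):
    """shift pivot along the swing's main axis, centred on its extreme"""
    w=2*np.pi/per
    # main axis: maximise |component|
    ang=np.linspace(0,np.pi,361); c=[abs(np.cos(a)*Z[0]+np.sin(a)*Z[1]) for a in ang]; a=ang[int(np.argmax(c))]
    n=np.array([np.cos(a),np.sin(a)]); z=n@Z
    sg=sign or 1
    if n[0]<0: n,z=-n,-z
    d=gain*abs(z)/bfac(T,per)
    now=robot.get_clock(); ph=(-np.angle(z)+(np.pi if sg<0 else 0))/w   # time of the extreme
    tm=ph+np.ceil((now+T/2+lag+.02-ph)/per)*per
    robot.dwell(tm-T/2-lag-now)
    p=np.array(robot.get_position()); q=p.copy(); q[:2]+=sg*d*n; q[2]=384
    t0=robot.get_clock(); robot.move_linear(q,vel=d/T)
    print(f"shift {d:.1f} along {n} sg {sg} at {t0:.3f} took {robot.get_clock()-t0:.3f} now {np.array(robot.get_position())}")
    return tm,sg*d*n
E
python3 - <<'E'
import h
from h import *
np.set_printoptions(precision=2,suppress=True)
d=np.load("sw0.npz")
best=[]
for P in np.arange(.94,1.0,.005):
    w=2*np.pi/P; t=d["t"]; A=np.c_[np.cos(w*t),np.sin(w*t),np.ones_like(t)]
    r=np.linalg.lstsq(A,d["F"][:,:2],rcond=None)[1].sum(); best.append((r,P))
P=min(best)[1]; print(P, sorted(best)[:3])
h.PER=P
Z,t,F=swing(1.5)
tm,dv=cancel(Z,per=P,sign=1)
h.PER=.96; Z2,t,F=swing(1.5)
w1=2*np.pi/P
# per-axis: observed change at tm vs wanted
a=Z*np.exp(1j*w1*tm); b=Z2*np.exp(1j*2*np.pi/.96*tm); print("before@tm",a,"after@tm",b,"gain",(b-a)@dv/-(dv@dv))
np.savez("sw1",Z=Z2)
E
```

```text
0.975 [(np.float64(69.83070351755534), np.float64(0.975)), (np.float64(69.87689685798274), np.float64(0.98)), (np.float64(70.01854959477546), np.float64(0.97))]
t=17.53 |Z|mm=[90.68 38.22] arg=[3.06 2.67] off=[-0.08 -0.14] Fz=-7.33 noise=[0.53 0.48] n=90
shift 113.5 along [0.93 0.37] sg 1 at 17.767 took 0.600 now [ 576.42 -107.89  383.16]
t=19.85 |Z|mm=[31.69 22.34] arg=[-1.93 -2.14] off=[-0.01 -0.13] Fz=-7.29 noise=[0.47 0.48] n=90
before@tm [90.54 +4.99j 36.06-12.66j] after@tm [11.42-29.56j  3.56-22.05j] gain (0.7532230320173354+0.313404660483011j)
```

Run:
```python
from h import *
np.set_printoptions(precision=2,suppress=True)
w=2*np.pi/PER
Z,t,F=swing(1.2)
tm,dv=cancel(Z,lag=-.01,gain=1.06,sign=-1)
Z2,t,F=swing(1.9)
a=Z*np.exp(1j*w*tm); b=Z2*np.exp(1j*w*tm); print("before@tm",a,"after@tm",b,"gain",(b-a)@dv/-(dv@dv))
```

```text
t=21.07 |Z|mm=[23.44 18.89] arg=[-0.72 -0.3 ] off=[-0.08 -0.15] Fz=-7.34 noise=[0.44 0.49] n=73
shift 36.6 along [0.78 0.62] sg -1 at 21.417 took 0.600 now [ 546.87 -131.43  384.26]
t=23.92 |Z|mm=[8.23 3.19] arg=[1.93 0.03] off=[-0.   -0.06] Fz=-7.30 noise=[0.44 0.51] n=115
before@tm [-23.13+3.78j -18.28-4.76j] after@tm [ 7.4 -3.6j  -2.26-2.25j] gain (0.9255383424929516-0.11536605327664566j)
```

Run:
```python
from h import *
np.set_printoptions(precision=2,suppress=True)
w=2*np.pi/PER
robot.move_linear((565,-160.5,384),vel=17)
Z,t,F=swing(2.9)
if np.abs(Z).max()>5:
    tm,dv=cancel(Z,lag=0,gain=1.08,sign=-1)
    Z,t,F=swing(2.4)
C=[]
for k in range(10):
    C.append([viewer.grab_frame(n) for n in("scene","side")])
S,D=cam("scene"),cam("side"); X=[]
for s,d in C:
    uv=[]
    for im,c in((s,S),(d,D)):
        h=cv2.inRange(cv2.cvtColor(im,cv2.COLOR_BGR2HSV),(5,130,60),(20,255,255))
        e=proj(c,(565,-160,170)); m=np.zeros_like(h); cv2.circle(m,tuple(int(v) for v in e),35,255,-1)
        k,l,st,ce=cv2.connectedComponentsWithStats(h&m); i=1+st[1:,4].argmax(); uv.append(st[i,:2]+st[i,2:4]/2)
    X.append(tri(S,uv[0],D,uv[1])[0])
X=np.array(X); print("cap",X.mean(0),X.std(0)); print(robot.get_position(),robot.get_clock())
for n,im in zip(("sc","sd"),C[-1]): cv2.imwrite(f"pics/{n}5.png",im)
s,d=C[-1]; cv2.imwrite("pics/c.png",np.hstack([cv2.resize(s[130:330,200:400],(400,400)),cv2.resize(d[50:250,220:420],(400,400))]))
```

```text
t=29.00 |Z|mm=[1.72 2.52] arg=[-2.63 -2.8 ] off=[0.03 0.01] Fz=-7.42 noise=[0.44 0.48] n=175
cap [ 570.97 -158.84  156.98] [12.47  1.48  2.48]
[ 564.98 -160.5   384.01] 30.0167
```

View pics/c.png

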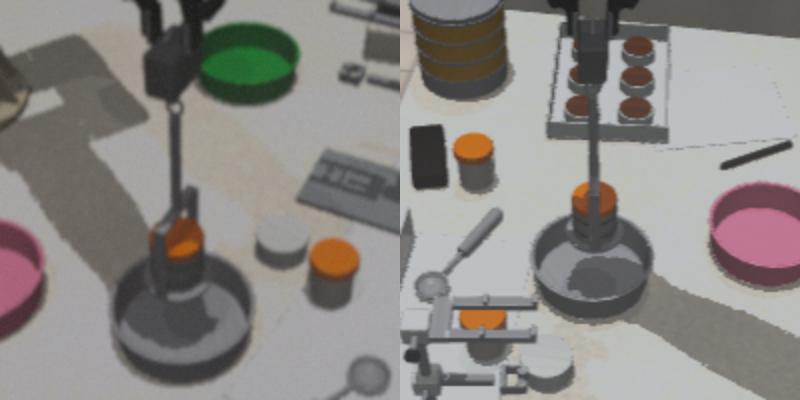

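The pictures show the load hanging plumb over the pan's middle. The cap is at about (288,250) in scene and (317,149) in side, and the residual swing is about 3 mm. Next: lower, hold and check.

Run:
```python
from h import *
np.set_printoptions(precision=2,suppress=True)
robot.move_linear((565,-160.5,313),vel=25)
print(robot.get_clock()); Z,t,F=swing(5.0)
print(robot.get_position(),robot.get_width(),robot.get_finger_force(),robot.get_clock())
s,d=viewer.grab_frame("scene"),viewer.grab_frame("side")
for n,im in(("scene",s),("side",d)):
    c=cam(n)
    for z,col in((24,(0,0,255)),(4,(255,255,0))):
        for a in np.radians(range(0,360,10)):
            r=40 if z==24 else 77
            q=proj(c,(565+r*np.cos(a),-160.5+r*np.sin(a),z)); 
            im[int(round(q[1])),int(round(q[0]))]=col
cv2.imwrite("pics/f.png",np.hstack([cv2.resize(s[210:330,230:350],(400,400)),cv2.resize(d[110:230,255:375],(400,400))]))
```

```text
33.0083
t=37.99 |Z|mm=[4.51 1.81] arg=[-0.72 -1.  ] off=[ 0.02 -0.01] Fz=-7.37 noise=[0.47 0.49] n=300
[ 565.05 -160.52  313.02] 0.36204882802545635 70.40079832077026 38.0083
```

View pics/f.png

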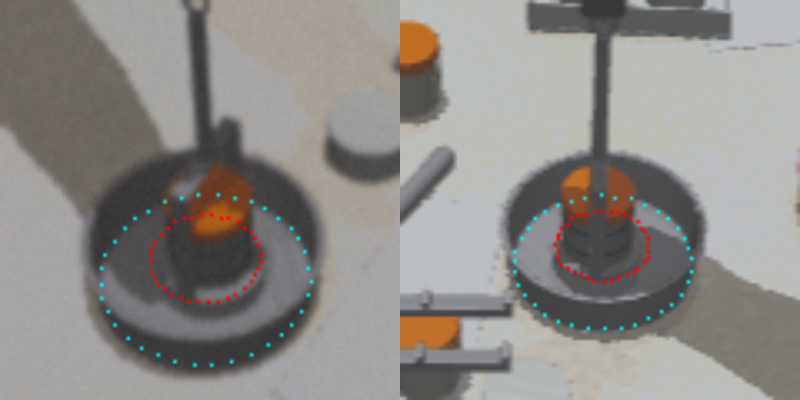

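The tray coincides with the predicted ring (red) at 20 mm off the floor, centred in the pan, with the full weight still on the wrist and a residual swing of about 0.02 rad. I'm handing in.

```bash
python3 -c "
from station import finish_job
print(finish_job())"
```

```text
the job is handed in; nothing more can be done
None
```

I handed the job in at about 38 s with the scale still gripped and the core hanging free and near-still over the pan's middle, tray about 20 mm off the floor; the hand-in returned no verdict.

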